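Stack a torch front end on the assembly post

ROBOT

A 6-joint arm with a two-finger parallel gripper is mounted at the origin on a cart in front of the work surface, level with it; the furniture and walls round the work are solid. World frame = base frame: x ahead of the robot, y to its left, z up, the work surface at z = 0. Lengths are in m, angles in rad, forces in N, time in s.
With the tool pointing down it reaches from about 0.25 to 0.775 m from the base axis. Payload 4 kg.
Tool frame: the origin (TCP) lies at the very end of the fingers, on their centre line; the grasp point (between the pads) lies 19 mm behind it; z points along the fingers, y is the line along which they close (so a half turn about z gives the same grasp; the last joint's range is limited). The gripper opens to 94 mm and grips with 3 to 60 N. Pads are 16 mm wide; open, the fingers measure 119 mm over their backs; the gripper's body (75 mm by 177 mm) begins 78 mm behind the grasp point.
Start: joints at [1.02, 0.087, 1.371, -0, 1.684, -0.103], TCP at [0.238, 0.496, 0.206] pointing down, gripper open.
Joint ranges: [-3.1, 3.1], [-0.76, 2.03], [0.27, 2.55], [-1.08, 4.22], [0.17, 2.65], [-2.57, 2.57]. Speed limits (rad/s): [2.79, 2.79, 3.14, 3.14, 3.14, 3.14].

INTERFACE

Orientations are given as [roll, pitch, yaw] about the fixed x, y, z axes, in that order (R = Rz(yaw) Ry(pitch) Rx(roll)).
In Python, from bench import robot, snapshot, finder gives the robot as it stands.
- The arm moves only by the tool drive_tool, never from a script. Its argument "deltas" is text: rows parted by semicolons, each of 7 numbers parted by spaces: the shift along the tool's x, y, z each as a share of 100 mm, from -1 to 1, then the turn, a rotation vector about the tool's x, y, z each as a share of 90 degrees, from -1 to 1, then the finger opening in mm, from 0 to 94. In form: tx ty tz rx ry rz gripper; .... A call has 1 to 5 rows; each row is the pose to reach, as a shift and turn from the pose commanded when the call began, along the tool's axes at that moment; what a row does not reach only later rows make up. A row lasts 1/10 s, in which the tool goes at most 50 mm and 8.59 degrees, less where a joint would pass 70% of its speed; a pose out of reach is approached as far as the arm can. A call with a number of a shift or a turn outside -1 to 1 is refused whole. A call with a gripper value outside its range is refused whole. The fingers move at their own pace and stop on an object; the grip force is fixed at half the most. Time passes only in rows, so rows that repeat a pose let the fingers close. It gives the time, the measured TCP pose, the force, the opening and the grip force at its end, in the units of the state.
- robot.get_obs(): the state, without advancing time (a new reading comes with each control period).
- snapshot(name): name is "scene" or "top"; returns a dict with "img" (384x512x3 uint8, red, green, blue), "fx", "fy", "cx", "cy" (pixels), "D" ([k1, k2, p1, p2, k3] as OpenCV has them; the pictures are not rectified), "T" (4x4, takes a point from camera to world coordinates). Camera axes: x right, y up, looking along -z (the intrinsics and any distortion apply to the point x, -y, -z); pixel columns grow to the right and rows downward; lengths in m; the calibration is good to about 2 mm. A picture is of the moment at which its call begins. There is no depth.
- robot.close_job(): hands the job in; it is judged then, once.
Trained networks look in the newest picture that a camera, given by its name, has taken for a name from the list of things; names that differ only in an ending like _2 or _b are one class to them, and where a whole thing is asked for, a point or a joint stands for the part that bears it (a point fixed in the world has none). Each returns a list of dicts, best first, with "confidence" (0 to 1); they miss things now and then, are a little off and sometimes report something else, mostly with a low value. They report only what shows in the picture. A call takes as long as a camera call. They do not tell look-alikes from the thing itself.
- finder.look_for(camera, thing): "xy" ([column, row] in pixels, amid what is visible of it).
- finder.masks_of(camera, thing): "region" (384x512 bool, what is visible of it) and "xy" ([column, row] in pixels, amid what is visible of it).
- finder.landmark_of(camera, thing): "xy" ([column, row] in pixels: a listed point, or the origin of a listed thing).
The state is a dict: "time": time; "joint_positions": joint angles; "qvel": joint speeds; "joint_torque": joint torques, N m; "tool_pos": TCP position; "ee_rot": TCP orientation; "wrist_force": force on the tool from outside, world axes, zero at the start; "wrist_torque": the same for the moment, N m; "width": finger opening in m; "finger_force": force on a finger pad.
Only numpy, scipy, OpenCV 4.12 (cv2) and the standard library are available. Lean on these libraries where they do the work, as an engineer would, in place of code of your own. Each camera call takes 0.05 s, during which the arm holds its last target. There are 200 camera calls.

TASK

Build up the torch front end on the upright assembly post, from the bottom: first the metal flange, then the finned cooling ring, then the thick rubber seal ring, and last the torch head, mouth down over the tip of the post. Every part must sit flat on the one below it, let go and at rest; leave the glue bottle and the pick tool where they are.

Things in the scene. Friction and masses are not known exactly. Their poses are not given: they have to be found in the camera images.
- post: Assembly post, fixed to the bench: round dark steel base 88 mm diameter, 12 mm high, with an upright steel post of 14 mm diameter in its middle that reaches 72 mm above the bench (the last 9 mm taper to a 5 mm tip). Origin: centre of the base's underside, on the post's axis; z up. The first part rests on the base's top, 12 mm above the origin.
- flange: Bright aluminium flange, lying hub up: disc 60 mm diameter, 6 mm thick, with a hub of 40 mm diameter on it, 16 mm high in all, through bore 22 mm, about 90 g. Grip the hub (between 6 and 16 mm height). Origin: centre of the underside, z up.
- sink: Bright aluminium cooling ring with sixteen upright fins standing out all round like a cog (fins 3 mm thick, 7.5 mm out), 54 mm diameter over the fins, 22 mm high, through bore 22 mm, about 80 g. Origin: centre of the underside, z up.
- seal: Thick black rubber seal ring lying flat, 44 mm outer diameter, 10 mm high, hole 22 mm, 30 g. (Two much thinner and smaller O-rings on the bench are fixed there and not wanted.) Origin: centre of the underside, z up.
- head: Black turned torch head (a short cup), standing mouth down: 34 mm diameter, 34 mm high, bore about 20 mm and 30 mm deep from below, closed on top, about 50 g. Origin: centre of its closed end, which is now the top face, 34 mm above the mouth; its z axis points down, towards the mouth.
- bottle: Bystander, leave alone: red glue bottle with white nozzle, 29 x 43 mm, 118 mm tall, standing loose. Origin: centre of the underside, z up.
- pick: Bystander, leave alone: slim dark pick tool, 152 mm long along its y, 9 mm thick, lying loose on the bench. Origin: centre of the underside, z up.
Things that resemble listed ones, but are neither listed nor needed, are in the scene too. Leave any orange or yellow look-alike of the head alone. Several things have the shape of the seal; the one meant has the colours described above.

How it is judged:
At the end, for the whole second after the job is handed in: On the post from the bottom: flange, cooling ring, seal ring, torch head, each within 7 mm of the post's axis, within 3 mm of its seated height (flange, ring and seal undersides 12, 28, 50 mm, head's closed top 94 mm above the bench), level within 0.1 rad, at rest (horizontal distance between each of flange, sink, seal, head and post below 0.007 m and z of flange in the frame of post between 0.009 and 0.015 m and angle between the z axis of each of flange, sink, seal, head and the z axis of post, either way round below 0.1 rad and linear speed of each of flange, sink, seal, head below 0.02 m/s and z of sink in the frame of post between 0.025 and 0.031 m and z of seal in the frame of post between 0.047 and 0.053 m and z of head in the frame of post between 0.091 and 0.097 m); the robot touches nothing.
It fails at once if the glue bottle is pushed more than 25 mm or tipped over (distance of bottle from where it was at the start of the episode above 0.025 m or angle between bottle's own z axis and vertical above 0.5 rad).
It fails at once if the pick tool is moved more than 25 mm (distance of pick from where it was at the start of the episode above 0.025 m).
It also fails if it takes over 96 s, if anything falls off the work surface, if the arm or the gripper's body presses on something with over 40 N, if the wrist force passes 120 N, or if a joint passes its speed limit or range.

## Working session

There is one attempt and no reset: what is moved stays moved. The work goes in short steps, Python scripts to look and compute and a tool call to move; the robot and the scene stay as the last step left them, time stands still between calls to the robot, and variables do not carry over. Pictures are saved under pics/ and viewed, at most 14 in all, crops included, and the job is handed in when it is done.

Besides the shell and the picture viewer there is one more tool, called after "Request:" by a JSON object that holds its "method" and its "body". drive_tool: Moves the arm, as the interface text tells. Shift numbers are shares of 100 mm and turn numbers shares of 90 degrees, none past 1 either way. Its arguments: {"type":"object","properties":{"deltas":{"type":"string"}},"required":["deltas"]}

```bash
mkdir -p pics
cat > h.py <<'E'
import numpy as np, cv2
from bench import robot, snapshot, finder
def proj(s,P):
    T=np.linalg.inv(s["T"]); p=(T[:3,:3]@np.array(P,float).T).T+T[:3,3]
    p=p*[1,-1,-1]
    K=np.array([[s["fx"],0,s["cx"]],[0,s["fy"],s["cy"]],[0,0,1.]])
    return cv2.projectPoints(p.reshape(-1,1,3),np.zeros(3),np.zeros(3),K,np.array(s["D"],float))[0].reshape(-1,2)
def back(s,uv,z):
    K=np.array([[s["fx"],0,s["cx"]],[0,s["fy"],s["cy"]],[0,0,1.]])
    q=cv2.undistortPoints(np.array(uv,float).reshape(-1,1,2),K,np.array(s["D"],float)).reshape(-1,2)
    d=np.c_[q[:,0],-q[:,1],-np.ones(len(q))]@s["T"][:3,:3].T
    o=s["T"][:3,3]
    return o+d*((z-o[2])/d[:,2])[:,None]
def save(n,s,crop=None,k=1):
    im=s["img"][:,:,::-1]
    if crop: im=im[crop[1]:crop[3],crop[0]:crop[2]]
    cv2.imwrite("pics/"+n+".png",cv2.resize(im,None,fx=k,fy=k,interpolation=cv2.INTER_CUBIC))
E
python3 - <<'E'
from h import *
Z=dict(post=0.0,flange=0,sink=0,seal=0,head=0.034,bottle=0,pick=0)
for c in ["scene","top"]:
    s=snapshot(c); save(c+"0",s,k=1.5)
    print(c,s["T"][:3,3].round(3),(-s["T"][:3,2]).round(2))
    for n,z in Z.items():
        for r in finder.landmark_of(c,n)[:4]:
            print(c,n,np.round(r["xy"],1),round(r["confidence"],2),back(s,r["xy"],z)[0].round(4))
print(robot.get_obs())
E
```

```text
scene [-0.224 -0.441  0.896] [ 0.62  0.34 -0.7 ]
scene post [320.7 240.8] 0.65 [ 0.4935 -0.2831  0.    ]
scene flange [207.5 198.5] 0.48 [0.4855 0.079  0.    ]
scene sink [249.6 225.9] 0.8 [ 0.4493 -0.0848  0.    ]
scene seal [146.4 201.6] 0.7 [0.3877 0.2355 0.    ]
scene seal [169.9 181.4] 0.57 [0.4938 0.2248 0.    ]
scene head [283.3 196.7] 0.66 [ 0.5689 -0.1332  0.034 ]
scene head [319.9 175.5] 0.48 [ 0.7054 -0.195   0.034 ]
scene head [298.7 179.9] 0.46 [ 0.6564 -0.1449  0.034 ]
scene bottle [366.9 209.5] 0.59 [ 0.6677 -0.3619 -0.    ]
scene pick [257.4 165.3] 0.45 [0.6923 0.0147 0.    ]
top [ 0.378 -0.034  1.123] [ 0.15 -0.01 -0.99]
top post [358.  223.9] 0.88 [ 0.4789 -0.2889  0.    ]
top flange [208.1 222.9] 0.72 [0.4801 0.0761 0.    ]
top sink [275.6 235.6] 0.73 [ 0.4497 -0.0881  0.    ]
top seal [147.  219.4] 0.61 [0.4883 0.2244 0.    ]
top seal [137.7 261.2] 0.56 [0.3879 0.2424 0.    ]
top head [322.  132.5] 0.76 [ 0.6986 -0.2005  0.034 ]
top head [298.5 151.5] 0.53 [ 0.6509 -0.1427  0.034 ]
top head [294.6 180.3] 0.48 [ 0.58   -0.1326  0.034 ]
top bottle [380.1 145.6] 0.6 [ 0.6752 -0.3501  0.    ]
top pick [233.  133.8] 0.49 [0.7043 0.0179 0.    ]
{'time': 0.8, 'joint_positions': array([ 1.01991007e+00,  8.71988590e-02,  1.37069258e+00, -5.02595757e-06,
        1.68357545e+00, -1.03090408e-01]), 'qvel': array([ 5.39110636e-04,  9.14217831e-04,  3.18677622e-04, -1.65623534e-05,
        3.33826831e-04, -4.13769125e-04]), 'joint_torque': array([-2.48732376e-04, -3.39984620e+01, -3.02583897e+01,  7.17992638e-02,
        2.33410753e-02,  1.37430769e-05]), 'tool_pos': array([0.23815549, 0.49579696, 0.20551027]), 'ee_rot': array([3.14146807e+00, 1.79100818e-05, 2.69379624e+00]), 'wrist_force': array([-0.05751069, -0.3293955 , -0.76189136]), 'wrist_torque': array([-0.00830907,  0.00854547,  0.00964897]), 'finger_force': 0.0, 'width': 0.09410231283931147}
```

View pics/top0.png

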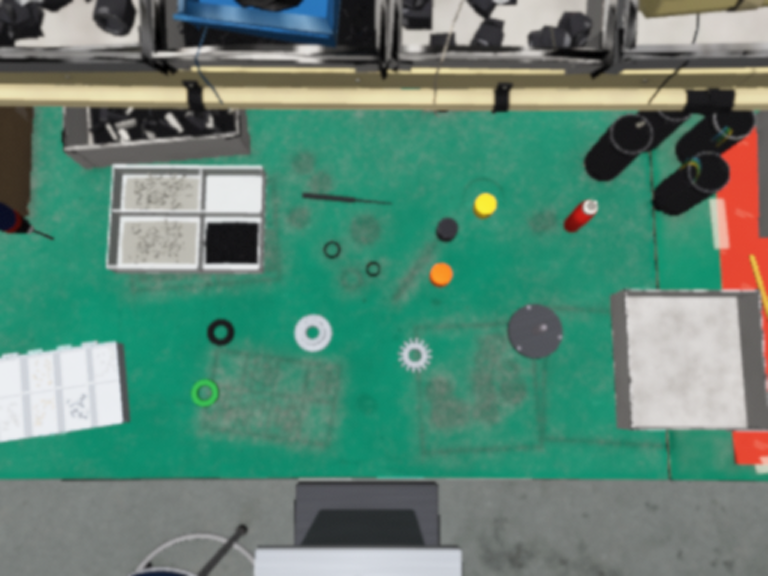

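View pics/scene0.png

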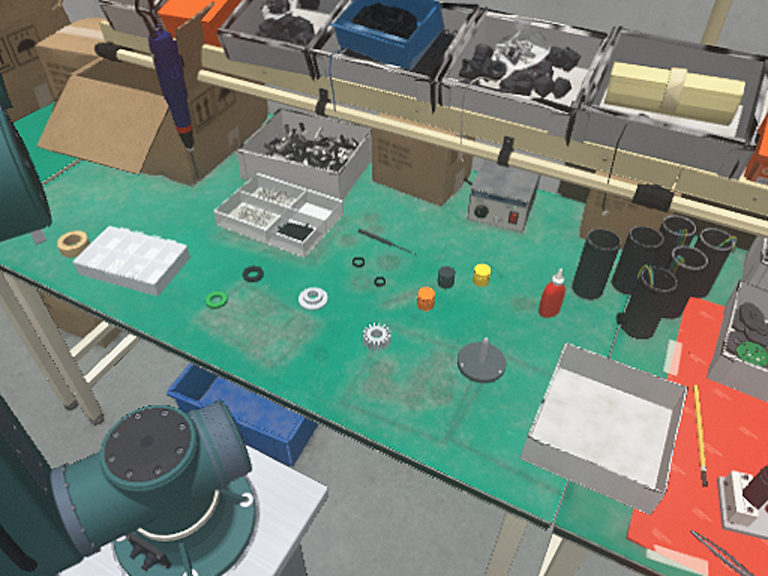

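Top view: flange (313,333), sink (415,355), black seal (220,332; the green one is a look-alike), black head (447,230; orange and yellow are look-alikes), post (535,332) and bottle (582,215), in 1.5x pixels. I'll refine the positions with silhouette fits.

```bash
cat > fit.py <<'E'
from h import *
from scipy.optimize import least_squares
M=dict(post=[(44,0),(44,12),(7,63),(2.5,72)],flange=[(30,0),(30,6),(20,16)],sink=[(27,0),(27,22)],seal=[(22,0),(22,7),(20,10)],head=[(17,0),(17,34)])
a=np.linspace(0,2*np.pi,48,endpoint=False)
def sil(s,n,x,y,z0=0):
    P=np.concatenate([np.c_[x+r*1e-3*np.cos(a),y+r*1e-3*np.sin(a),0*a+z0+h*1e-3] for r,h in M[n]])
    H=cv2.convexHull(proj(s,P).astype(np.float32)).reshape(-1,2)
    return H
def cen(H):
    m=cv2.moments(H.reshape(-1,1,2)); return np.array([m["m10"]/m["m00"],m["m01"]/m["m00"]])
def locate(n,guess,cams=("scene","top"),z0=0):
    out=[];ms=[]
    for c in cams:
        s=snapshot(c)
        best=None
        g=cen(sil(s,n,*guess,z0))
        L=[r for r in finder.masks_of(c,n) if np.hypot(*(r["xy"]-g))<14]
        if not L: print(c,n,"none"); continue
        reg=L[0]["region"].astype(np.uint8)
        ys,xs=np.nonzero(reg); hull=cv2.convexHull(np.c_[xs,ys].astype(np.float32))
        t=cen(hull); ar=cv2.contourArea(hull); ms.append((s,t))
        f=lambda p:cen(sil(s,n,p[0],p[1],z0))-t
        p=least_squares(f,guess,diff_step=1e-4,x_scale=.01).x
        print(n,c,p.round(4),"conf",round(L[0]["confidence"],2),"area",round(ar),round(cv2.contourArea(sil(s,n,*p,z0))))
    p=least_squares(lambda p:np.concatenate([cen(sil(s,n,p[0],p[1],z0))-t for s,t in ms]),guess,diff_step=1e-4,x_scale=.01)
    print(n,"JOINT",p.x.round(4),"res px",p.fun.round(2)); return p.x
E
python3 - <<'E'
from fit import *
for n,g in dict(post=(.482,-.286),flange=(.482,.077),sink=(.45,-.086),seal=(.49,.2245),head=(.653,-.143)).items(): locate(n,g)
E
```

```text
post scene [ 0.4886 -0.2844] conf 0.78 area 694 755
post top [ 0.4883 -0.2835] conf 0.76 area 1072 1075
post JOINT [ 0.4885 -0.2839] res px [-0.19 -0.02  0.16 -0.05]
flange scene [0.4856 0.0756] conf 0.51 area 211 248
flange top [0.484  0.0757] conf 0.92 area 450 486
flange JOINT [0.4845 0.0756] res px [-0.19  0.25  0.06 -0.21]
sink scene [ 0.4483 -0.0883] conf 0.81 area 260 315
sink top [ 0.4473 -0.0881] conf 0.77 area 230 414
sink JOINT [ 0.4476 -0.0883] res px [-0.12  0.17  0.04 -0.14]
seal scene [0.4851 0.2253] conf 0.42 area 98 130
seal top [0.4847 0.2259] conf 0.62 area 264 273
seal JOINT [0.4848 0.2257] res px [-0.15  0.01  0.09 -0.07]
head scene [ 0.6536 -0.1421] conf 0.47 area 128 155
head top [ 0.6524 -0.141 ] conf 0.55 area 164 196
head JOINT [ 0.6528 -0.1415] res px [-0.29  0.11  0.18 -0.15]
```

Request:
{"method": "drive_tool", "body": {"deltas": "-0.433 -0.901 0 0 0 0.715 94;-0.433 -0.901 0 0 0 0.715 94;-0.433 -0.901 0 0 0 0.715 94;-0.433 -0.901 0 0 0 0.715 94;-0.433 -0.901 0 0 0 0.715 94"}}

```text
time: 2.3
tool_pos: [0.2382, 0.3954, 0.2057]
ee_rot: [3.141, -0.0, 1.937]
wrist_force: [0.3, -0.3, 0.8]
width: 0.0942
finger_force: 0.0
```

Request:
{"method": "drive_tool", "body": {"deltas": "-0.96 0.27 0 0 0 0.233 94;-0.96 0.27 0 0 0 0.233 94;-0.96 0.27 0 0 0 0.233 94;-0.96 0.27 0 0 0 0.233 94"}}

```text
time: 2.7
tool_pos: [0.2991, 0.3153, 0.2057]
ee_rot: [3.141, -0.001, 1.575]
wrist_force: [-0.4, 0.3, 0.3]
width: 0.094
finger_force: 0.0
```

Request:
{"method": "drive_tool", "body": {"deltas": "-1 0.9 0 0 0 0.003 94;-1 0.9 0 0 0 0.003 94;-1 0.9 0 0 0 0.003 94;-1 0.9 0 0 0 0.003 94"}}

```text
time: 3.1
tool_pos: [0.3907, 0.2152, 0.2053]
ee_rot: [3.141, 0.001, 1.571]
wrist_force: [-0.0, 0.2, 0.6]
width: 0.0939
finger_force: 0.0
```

Request:
{"method": "drive_tool", "body": {"deltas": "-1 0.95 0 0 0 0 94;-1 0.95 0 0 0 0 94;-1 0.95 0 0 0 0 94;-1 0.95 0 0 0 0 94"}}

```text
time: 3.5
tool_pos: [0.4859, 0.1158, 0.2047]
ee_rot: [-3.141, 0.001, 1.571]
wrist_force: [-0.8, -0.3, 1.0]
width: 0.0942
finger_force: 0.0
```

Request:
{"method": "drive_tool", "body": {"deltas": "-0.397 0 0.9 0 0 0 94;-0.397 0 0.9 0 0 0 94;-0.397 0 0.9 0 0 0 94;-0.397 0 0.9 0 0 0 94"}}

```text
time: 3.9
tool_pos: [0.4833, 0.0792, 0.1153]
ee_rot: [-3.14, -0.001, 1.575]
wrist_force: [0.5, 0.4, 1.4]
width: 0.094
finger_force: 0.0
```

Request:
{"method": "drive_tool", "body": {"deltas": "0 0 0.8 0 0 0 94;0 0 0.8 0 0 0 94;0 0 0.8 0 0 0 94;0 0 0.8 0 0 0 94;0 0 0.8 0 0 0 94"}}

```text
time: 4.4
tool_pos: [0.4873, 0.0784, 0.0394]
ee_rot: [3.134, -0.001, 1.574]
wrist_force: [-0.3, 0.1, 0.4]
width: 0.0943
finger_force: 0.0
```

Run:
```python
from fit import *
locate("flange",(.4845,.0756),("scene",))
s=snapshot("scene");save("f1",s,(150,140,290,250),5)
print(robot.get_obs()["tool_pos"],robot.get_obs()["ee_rot"])
```

```text
flange scene [0.4859 0.0735] conf 0.7 area 187 248
flange JOINT [0.4859 0.0735] res px [ 0. -0.]
[0.48618961 0.07776619 0.03802733] [ 3.13681405e+00 -4.12806497e-04  1.57338855e+00]
```

View pics/f1.png

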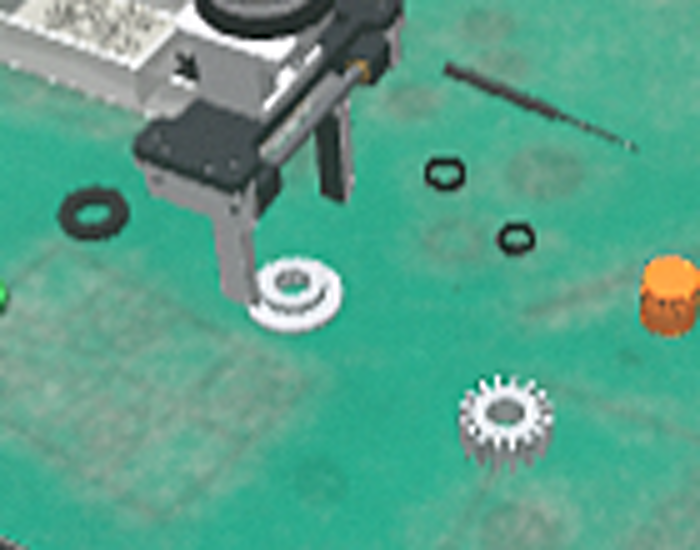

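The fingers straddle the flange (crop 290,290), slightly off in y. I'll correct that while lowering.

Request:
{"method": "drive_tool", "body": {"deltas": "-0.015 0 0.2 0 0 0 94;-0.015 0 0.26 0 0 0 94;-0.015 0 0.26 0 0 0 94;-0.015 0 0.26 0 0 0 94;-0.015 0 0.26 0 0 0 94"}}

```text
time: 5.05
tool_pos: [0.485, 0.076, 0.0103]
ee_rot: [3.14, -0.0, 1.573]
wrist_force: [0.4, -0.2, -0.3]
width: 0.0941
finger_force: 0.0
```

Converges well. Lower 2 mm and grip.

Request:
{"method": "drive_tool", "body": {"deltas": "0 0 0.02 0 0 0 60;0 0 0.02 0 0 0 30;0 0 0.02 0 0 0 30;0 0 0.02 0 0 0 30;0 0 0.02 0 0 0 30"}}

```text
time: 5.55
tool_pos: [0.4844, 0.0759, 0.0075]
ee_rot: [3.141, -0.0, 1.573]
wrist_force: [-0.3, 0.9, 0.1]
width: 0.0576
finger_force: 0.0
```

Request:
{"method": "drive_tool", "body": {"deltas": "0 0 0 0 0 0 30;0 0 0 0 0 0 30;0 0 0 0 0 0 30;0 0 0 0 0 0 30;0 0 0 0 0 0 30"}}

```text
time: 6.05
tool_pos: [0.4842, 0.0759, 0.0075]
ee_rot: [-3.141, -0.0, 1.573]
wrist_force: [-0.2, 0.2, 1.4]
width: 0.0387
finger_force: 30.0
```

Request:
{"method": "drive_tool", "body": {"deltas": "0 0 -0.4 0 0 0 30;0 0 -1 0 0 0 30;0 0 -1 0 0 0 30;0 0 -1 0 0 0 30"}}

```text
time: 6.45
tool_pos: [0.4862, 0.076, 0.1101]
ee_rot: [3.136, -0.0, 1.573]
wrist_force: [-0.3, -0.3, -1.1]
width: 0.0383
finger_force: 30.0
```

Request:
{"method": "drive_tool", "body": {"deltas": "-0.5 0 -0.1 0 0 0 30;-1 0 -0.1 0 0 0 30;-1 0 -0.1 0 0 0 30"}}

```text
time: 6.75
tool_pos: [0.4832, -0.0288, 0.115]
ee_rot: [-3.138, 0.002, 1.567]
wrist_force: [0.3, 0.3, -0.7]
width: 0.0384
finger_force: 30.0
```

Request:
{"method": "drive_tool", "body": {"deltas": "-0.5 0 0 0 0 0 30;-1 0 0 0 0 0 30;-1 0 0 0 0 0 30"}}

```text
time: 7.05
tool_pos: [0.4833, -0.1283, 0.1147]
ee_rot: [-3.137, 0.001, 1.566]
wrist_force: [-0.9, 1.3, -1.3]
width: 0.0383
finger_force: 30.0
```

Request:
{"method": "drive_tool", "body": {"deltas": "-0.5 0 0 0 0 0 30;-1 0 0 0 0 0 30;-1 0 0 0 0 0 30"}}

```text
time: 7.35
tool_pos: [0.4839, -0.2275, 0.1149]
ee_rot: [-3.138, -0.0, 1.568]
wrist_force: [0.1, -0.4, -0.9]
width: 0.0387
finger_force: 30.0
```

Request:
{"method": "drive_tool", "body": {"deltas": "-0.3 0.043 0 0 0 0 30;-0.59 0.043 0 0 0 0 30;-0.59 0.043 0 0 0 0 30;-0.59 0.043 0 0 0 0 30;-0.59 0.043 0 0 0 0 30"}}

```text
time: 7.85
tool_pos: [0.4893, -0.2809, 0.1163]
ee_rot: [-3.14, -0.002, 1.575]
wrist_force: [-0.0, -0.2, -2.0]
width: 0.0384
finger_force: 30.0
```

Run:
```python
from fit import *
o=robot.get_obs();t=o["tool_pos"];print(t,o["ee_rot"],o["width"],o["finger_force"])
for c in ("scene","top"): locate("flange",t[:2],(c,),t[2]-.0075)
locate("post",(.4885,-.2839),("scene",))
s=snapshot("scene");save("f2",s,(240,140,400,260),5)
```

```text
[ 0.48931537 -0.28092834  0.11631668] [-3.14008683e+00 -2.27875364e-03  1.57456783e+00] 0.03843317102876297 29.999596062116325
flange scene [ 0.4879 -0.2826] conf 0.5 area 296 360
flange JOINT [ 0.4879 -0.2826] res px [0. 0.]
top flange noneTraceback (most recent call last):
  File "<stdin>", line 3, in <module>
  File "fit.py", line 25, in locate
    p=least_squares(lambda p:np.concatenate([cen(sil(s,n,p[0],p[1],z0))-t for s,t in ms]),guess,diff_step=1e-4,x_scale=.01)
    return func(*args, **kwargs)
    vector_fun = VectorFunction(
        fun_wrapped,
    ...<6 lines>...
        workers=workers
    )
    self._update_fun()
    ~~~~~~~~~~~~~~~~^^
    self.f = self.fun_wrapped(xp_copy(self.x))
             ~~~~~~~~~~~~~~~~^^^^^^^^^^^^^^^^^
    return np.atleast_1d(self.fun(x))
                         ~~~~~~~~^^^
    return self.f(x, *self.args, **self.kwargs)
           ~~~~~~^^^^^^^^^^^^^^^^^^^^^^^^^^^^^^
  File "fit.py", line 25, in <lambda>
    p=least_squares(lambda p:np.concatenate([cen(sil(s,n,p[0],p[1],z0))-t for s,t in ms]),guess,diff_step=1e-4,x_scale=.01)
                             ~~~~~~~~~~~~~~^^^^^^^^^^^^^^^^^^^^^^^^^^^^^^^^^^^^^^^^^^^^^^
ValueError: need at least one array to concatenate
```

Request:
{"method": "drive_tool", "body": {"deltas": "-0.01 0 0.3 0 0 0 30;-0.01 0 0.3 0 0 0 30;-0.01 0 0.3 0 0 0 30;-0.01 0 0.3 0 0 0 30"}}

```text
time: 8.45
tool_pos: [0.49, -0.2842, 0.0887]
ee_rot: [3.14, 0.001, 1.573]
wrist_force: [0.0, -0.1, -0.1]
width: 0.0383
finger_force: 30.0
```

Request:
{"method": "drive_tool", "body": {"deltas": "0 -0.01 0.12 0 0 0 30;0 -0.01 0.24 0 0 0 30;0 -0.01 0.36 0 0 0 30;0 -0.01 0.36 0 0 0 30;0 -0.01 0.36 0 0 0 30"}}

```text
time: 8.95
tool_pos: [0.488, -0.2838, 0.0505]
ee_rot: [-3.14, -0.001, 1.573]
wrist_force: [0.4, -0.2, 0.5]
width: 0.0385
finger_force: 30.0
```

Request:
{"method": "drive_tool", "body": {"deltas": "0 0 0.15 0 0 0 30;0 0 0.25 0 0 0 30;0 0 0.31 0 0 0 30;0 0 0.31 0 0 0 30;0 0 0.31 0 0 0 30"}}

```text
time: 9.45
tool_pos: [0.4885, -0.2841, 0.0201]
ee_rot: [3.142, -0.0, 1.573]
wrist_force: [-0.0, 0.6, -1.2]
width: 0.0384
finger_force: 30.0
```

Request:
{"method": "drive_tool", "body": {"deltas": "0 0 0 0 0 0 94;0 0 0 0 0 0 94;0 0 0 0 0 0 94;0 0 0 0 0 0 94;0 0 0 0 0 0 94"}}

```text
time: 9.95
tool_pos: [0.4885, -0.2841, 0.0206]
ee_rot: [3.141, 0.0, 1.573]
wrist_force: [0.2, 0.2, -0.0]
width: 0.0752
finger_force: 0.0
```

Request:
{"method": "drive_tool", "body": {"deltas": "0 0 -0.3 0 0 0 94;0 0 -0.6 0 0 0 94;0 0 -1 0 0 0 94;0 0 -1 0 0 0 94"}}

```text
time: 10.35
tool_pos: [0.4917, -0.2864, 0.1277]
ee_rot: [3.131, 0.007, 1.573]
wrist_force: [-0.5, -0.2, 1.1]
width: 0.0937
finger_force: 0.0
```

Request:
{"method": "drive_tool", "body": {"deltas": "1 -0.2 0 0 0 0 94;1 -0.2 0 0 0 0 94;1 -0.2 0 0 0 0 94"}}

```text
time: 10.65
tool_pos: [0.4666, -0.1795, 0.1195]
ee_rot: [-3.14, -0.003, 1.577]
wrist_force: [0.5, -0.2, -0.1]
width: 0.0939
finger_force: 0.0
```

Request:
{"method": "drive_tool", "body": {"deltas": "0.958 -0.21 0 0 0 0 94;0.958 -0.21 0 0 0 0 94;0.958 -0.21 0.6 0 0 0 94;0.958 -0.21 0.6 0 0 0 94;0.958 -0.21 0.6 0 0 0 94"}}

```text
time: 11.15
tool_pos: [0.445, -0.0882, 0.058]
ee_rot: [-3.136, -0.002, 1.573]
wrist_force: [-0.2, -0.6, 0.7]
width: 0.0943
finger_force: 0.0
```

Run:
```python
from fit import *
o=robot.get_obs();t=o["tool_pos"];print(t,o["ee_rot"],o["width"])
locate("flange",(.4885,-.2839),z0=.012)
locate("sink",(.4476,-.0883),("scene",))
s=snapshot("scene");save("f2",s,(220,160,380,280),5)
```

```text
[ 0.44500039 -0.088189    0.05804602] [-3.13571909e+00 -1.59618410e-03  1.57283186e+00] 0.09427007278188164
flange scene [ 0.4894 -0.2848] conf 0.76 area 276 331
flange top [ 0.49   -0.2846] conf 0.69 area 422 502
flange JOINT [ 0.4898 -0.2847] res px [ 0.   -0.13  0.04  0.08]
sink scene [ 0.4494 -0.0908] conf 0.61 area 240 315
sink JOINT [ 0.4494 -0.0908] res px [ 0. -0.]
```

View pics/f2.png

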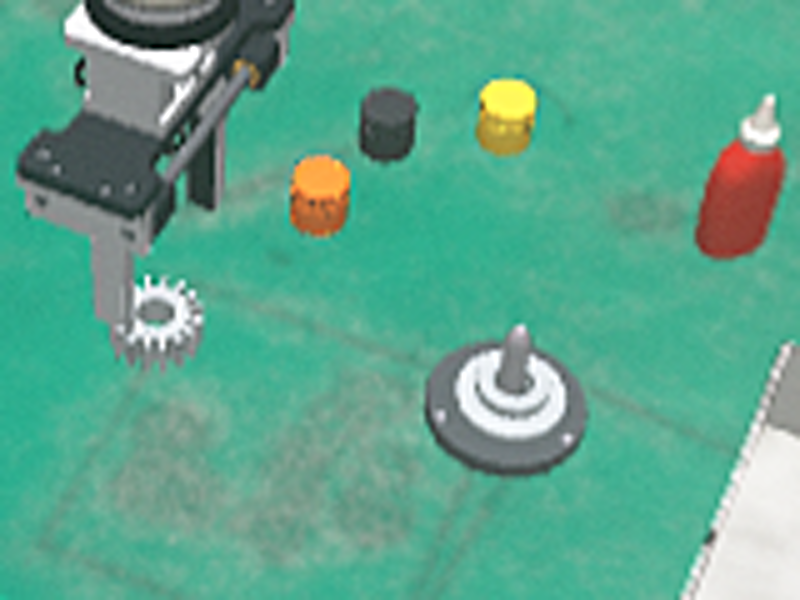

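The flange is seated flat on the post (crop 515,385), and the open fingers stand over the sink (155,320). Lowering to grip the sink.

Request:
{"method": "drive_tool", "body": {"deltas": "0 0.01 0.25 0 0 0 94;0 0.01 0.5 0 0 0 94;0 0.01 0.5 0 0 0 94;0 0.01 0.5 0 0 0 94"}}

```text
time: 11.9
tool_pos: [0.4482, -0.0886, 0.0109]
ee_rot: [-3.142, -0.0, 1.573]
wrist_force: [-0.7, 0.5, 0.5]
width: 0.094
finger_force: 0.0
```

Request:
{"method": "drive_tool", "body": {"deltas": "0 0 0.04 0 0 0 80;0 0 0.04 0 0 0 40;0 0 0.04 0 0 0 40;0 0 0.04 0 0 0 40;0 0 0.04 0 0 0 40"}}

```text
time: 12.4
tool_pos: [0.4482, -0.0884, 0.0068]
ee_rot: [3.141, 0.0, 1.573]
wrist_force: [-1.0, 0.9, -0.1]
width: 0.0574
finger_force: 0.3
```

Request:
{"method": "drive_tool", "body": {"deltas": "0 0 0 0 0 0 40;0 0 0 0 0 0 40;0 0 0 0 0 0 40"}}

```text
time: 12.7
tool_pos: [0.4479, -0.0884, 0.0067]
ee_rot: [-3.141, 0.0, 1.573]
wrist_force: [-2.1, -0.9, 3.7]
width: 0.0524
finger_force: 30.0
```

Request:
{"method": "drive_tool", "body": {"deltas": "0 0 -0.4 0 0 0 40;0 0 -1 0 0 0 40;0 0 -1 0 0 0 40;0 0 -1 0 0 0 40"}}

```text
time: 13.1
tool_pos: [0.4498, -0.0889, 0.1087]
ee_rot: [3.136, 0.002, 1.573]
wrist_force: [0.2, -0.6, -1.2]
width: 0.0523
finger_force: 30.0
```

Request:
{"method": "drive_tool", "body": {"deltas": "-0.5 0.1 -0.1 0 0 0 40;-1 0.2 -0.1 0 0 0 40;-1 0.2 -0.1 0 0 0 40"}}

```text
time: 13.4
tool_pos: [0.4676, -0.1923, 0.1137]
ee_rot: [-3.138, 0.001, 1.568]
wrist_force: [-0.8, 0.9, -0.9]
width: 0.0527
finger_force: 30.0
```

Request:
{"method": "drive_tool", "body": {"deltas": "-0.5 0.1 0 0 0 0 40;-0.96 0.21 0 0 0 0 40;-0.96 0.21 0 0 0 0 40;-0.96 0.21 0 0 0 0 40;-0.96 0.21 0 0 0 0 40"}}

```text
time: 13.9
tool_pos: [0.4886, -0.2825, 0.1147]
ee_rot: [-3.139, -0.003, 1.574]
wrist_force: [-0.3, -0.0, -0.9]
width: 0.0523
finger_force: 30.0
```

Run:
```python
from fit import *
o=robot.get_obs();t=o["tool_pos"];print(t,o["ee_rot"],o["width"],o["finger_force"])
locate("sink",t[:2],("scene",),t[2]-.0067)
```

```text
[ 0.48859282 -0.28247006  0.11466493] [-3.13902152e+00 -2.78842201e-03  1.57382913e+00] 0.052331713103270124 29.999701871420257
sink scene [ 0.4851 -0.3005] conf 0.51 area 26 397
sink JOINT [ 0.4851 -0.3005] res px [-0. -0.]
```

Request:
{"method": "drive_tool", "body": {"deltas": "0 0 0.26 0 0 0 40;0 0 0.26 0 0 0 40;0 0 0.26 0 0 0 40;0 0 0.26 0 0 0 40"}}

```text
time: 14.4
tool_pos: [0.4899, -0.2841, 0.0916]
ee_rot: [3.14, 0.001, 1.574]
wrist_force: [0.1, 0.1, 0.4]
width: 0.0525
finger_force: 30.0
```

Request:
{"method": "drive_tool", "body": {"deltas": "0 0 0.12 0 0 0 40;0 0 0.24 0 0 0 40;0 0 0.34 0 0 0 40;0 0 0.34 0 0 0 40;0 0 0.34 0 0 0 40"}}

```text
time: 14.9
tool_pos: [0.4891, -0.284, 0.0557]
ee_rot: [-3.14, -0.001, 1.573]
wrist_force: [0.4, -0.6, -0.7]
width: 0.0527
finger_force: 30.0
```

Request:
{"method": "drive_tool", "body": {"deltas": "0 0 0.1 0 0 0 40;0 0 0.2 0 0 0 40;0 0 0.2 0 0 0 40;0 0 0.2 0 0 0 40;0 0 0.2 0 0 0 40"}}

```text
time: 15.4
tool_pos: [0.4895, -0.2842, 0.0364]
ee_rot: [-3.142, -0.0, 1.573]
wrist_force: [0.1, -0.0, -0.5]
width: 0.0523
finger_force: 30.0
```

Request:
{"method": "drive_tool", "body": {"deltas": "0 0 0 0 0 0 94;0 0 0 0 0 0 94;0 0 0 0 0 0 94;0 0 0 0 0 0 94;0 0 0 0 0 0 94"}}

```text
time: 15.9
tool_pos: [0.4895, -0.2843, 0.0366]
ee_rot: [3.141, 0.0, 1.573]
wrist_force: [1.3, -0.2, -0.8]
width: 0.0894
finger_force: 0.0
```

Request:
{"method": "drive_tool", "body": {"deltas": "0 0 -0.3 0 0 0 94;0 0 -0.6 0 0 0 94;0 0 -1 0 0 0 94;0 0 -1 0 0 0 94"}}

```text
time: 16.3
tool_pos: [0.4926, -0.2865, 0.1437]
ee_rot: [3.131, 0.007, 1.573]
wrist_force: [0.1, -0.4, 0.7]
width: 0.0938
finger_force: 0.0
```

Request:
{"method": "drive_tool", "body": {"deltas": "1 0 0 0 0 0 94;1 0 0 0 0 0 94;1 0 0 0 0 0 94"}}

```text
time: 16.6
tool_pos: [0.4888, -0.1793, 0.136]
ee_rot: [-3.141, -0.003, 1.579]
wrist_force: [0.2, 0.0, 0.3]
width: 0.0938
finger_force: 0.0
```

Run:
```python
from fit import *
o=robot.get_obs();t=o["tool_pos"];print(t,o["ee_rot"],o["width"])
locate("sink",(.4885,-.2839),z0=.028)
s=snapshot("scene");save("s3",s,(260,180,380,270),5)
```

```text
[ 0.488842   -0.17930867  0.13596772] [-3.14103446e+00 -3.05596864e-03  1.57866780e+00] 0.0938379671158987
sink scene [ 0.4921 -0.2861] conf 0.49 area 260 355
sink top [ 0.4746 -0.2876] conf 0.47 area 79 468
sink JOINT [ 0.4801 -0.2875] res px [-1.11  3.28 -0.12 -2.34]
```

View pics/s3.png

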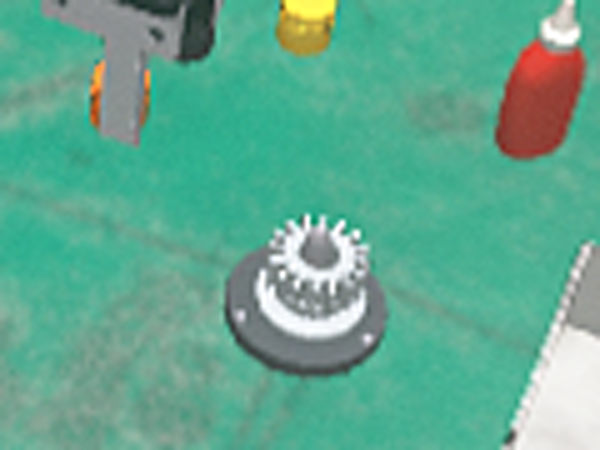

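The sink sits level on the flange (crop 320,260). Next is the seal.

Request:
{"method": "drive_tool", "body": {"deltas": "1 0 0 0 0 0 94;1 0 0 0 0 0 94;1 0 0 0 0 0 94"}}

```text
time: 17.15
tool_pos: [0.4889, -0.0808, 0.1363]
ee_rot: [-3.141, -0.003, 1.577]
wrist_force: [-1.4, -1.0, -0.6]
width: 0.0943
finger_force: 0.0
```

Request:
{"method": "drive_tool", "body": {"deltas": "1 0 0 0 0 0 94;1 0 0 0 0 0 94;1 0 0 0 0 0 94"}}

```text
time: 17.45
tool_pos: [0.4889, 0.0191, 0.1364]
ee_rot: [3.142, -0.002, 1.578]
wrist_force: [0.0, -0.5, -1.1]
width: 0.0943
finger_force: 0.0
```

Request:
{"method": "drive_tool", "body": {"deltas": "1 0 0 0 0 0 94;1 0 0 0 0 0 94;1 0 0 0 0 0 94"}}

```text
time: 17.75
tool_pos: [0.4889, 0.1187, 0.1363]
ee_rot: [-3.142, -0.002, 1.578]
wrist_force: [-0.1, -0.4, 0.2]
width: 0.0943
finger_force: 0.0
```

Request:
{"method": "drive_tool", "body": {"deltas": "1 -0.04 0 0 0 0 94;1 -0.04 0 0 0 0 94;1 -0.04 0 0 0 0 94;1 -0.04 0 0 0 0 94"}}

```text
time: 18.15
tool_pos: [0.4851, 0.2145, 0.1361]
ee_rot: [-3.141, 0.002, 1.573]
wrist_force: [-1.0, -0.6, 0.3]
width: 0.0938
finger_force: 0.0
```

Request:
{"method": "drive_tool", "body": {"deltas": "0.09 0 0.5 0 0 0 80;0.09 0 0.9 0 0 0 80;0.09 0 0.9 0 0 0 80;0.09 0 0.9 0 0 0 80"}}

```text
time: 18.55
tool_pos: [0.4847, 0.2226, 0.0465]
ee_rot: [-3.14, 0.001, 1.57]
wrist_force: [-0.2, 0.8, 0.2]
width: 0.0798
finger_force: 0.0
```

Run:
```python
from fit import *
locate("seal",(.4848,.2257),("scene",))
o=robot.get_obs();t=o["tool_pos"];print(t,o["ee_rot"],o["width"])
```

```text
scene seal noneTraceback (most recent call last):
  File "<stdin>", line 2, in <module>
  File "fit.py", line 25, in locate
    p=least_squares(lambda p:np.concatenate([cen(sil(s,n,p[0],p[1],z0))-t for s,t in ms]),guess,diff_step=1e-4,x_scale=.01)
    return func(*args, **kwargs)
    vector_fun = VectorFunction(
        fun_wrapped,
    ...<6 lines>...
        workers=workers
    )
    self._update_fun()
    ~~~~~~~~~~~~~~~~^^
    self.f = self.fun_wrapped(xp_copy(self.x))
             ~~~~~~~~~~~~~~~~^^^^^^^^^^^^^^^^^
    return np.atleast_1d(self.fun(x))
                         ~~~~~~~~^^^
    return self.f(x, *self.args, **self.kwargs)
           ~~~~~~^^^^^^^^^^^^^^^^^^^^^^^^^^^^^^
  File "fit.py", line 25, in <lambda>
    p=least_squares(lambda p:np.concatenate([cen(sil(s,n,p[0],p[1],z0))-t for s,t in ms]),guess,diff_step=1e-4,x_scale=.01)
                             ~~~~~~~~~~~~~~^^^^^^^^^^^^^^^^^^^^^^^^^^^^^^^^^^^^^^^^^^^^^^
ValueError: need at least one array to concatenate
```

Request:
{"method": "drive_tool", "body": {"deltas": "0 0 0.2 0 0 0 80;0 0 0.38 0 0 0 80;0 0 0.38 0 0 0 80;0 0 0.38 0 0 0 80;0 0 0.38 0 0 0 80"}}

```text
time: 19.15
tool_pos: [0.486, 0.2251, 0.0109]
ee_rot: [3.138, -0.001, 1.573]
wrist_force: [0.1, -0.5, -0.8]
width: 0.0798
finger_force: 0.0
```

Lower 8 mm more and grip.

Request:
{"method": "drive_tool", "body": {"deltas": "0 0 0.07 0 0 0 80;0 0 0.07 0 0 0 80;0 0 0.07 0 0 0 80;0 0 0.07 0 0 0 50;0 0 0.07 0 0 0 36"}}

```text
time: 19.65
tool_pos: [0.4844, 0.2248, 0.0016]
ee_rot: [3.141, -0.0, 1.573]
wrist_force: [-0.3, -0.1, -0.6]
width: 0.0673
finger_force: 0.0
```

Request:
{"method": "drive_tool", "body": {"deltas": "0 0 0 0 0 0 36;0 0 0 0 0 0 36;0 0 0 0 0 0 36;0 0 0 0 0 0 36;0 0 0 0 0 0 36"}}

```text
time: 20.15
tool_pos: [0.4842, 0.2247, 0.0015]
ee_rot: [-3.142, -0.0, 1.573]
wrist_force: [0.5, -0.4, 0.2]
width: 0.0398
finger_force: 30.0
```

Request:
{"method": "drive_tool", "body": {"deltas": "0 0 -0.4 0 0 0 36;0 0 -1 0 0 0 36;0 0 -1 0 0 0 36;0 0 -1 0 0 0 36"}}

```text
time: 20.55
tool_pos: [0.4862, 0.2254, 0.1045]
ee_rot: [3.135, -0.002, 1.573]
wrist_force: [0.7, 0.0, -0.3]
width: 0.0396
finger_force: 30.0
```

Request:
{"method": "drive_tool", "body": {"deltas": "-0.5 0 -0.1 0 0 0 36;-1 0 -0.1 0 0 0 36;-1 0 -0.1 0 0 0 36"}}

```text
time: 20.85
tool_pos: [0.4833, 0.1199, 0.1092]
ee_rot: [-3.138, 0.003, 1.567]
wrist_force: [-0.6, 0.6, -0.5]
width: 0.04
finger_force: 30.0
```

Request:
{"method": "drive_tool", "body": {"deltas": "-0.5 0 0 0 0 0 36;-1 0 0 0 0 0 36;-1 0 0 0 0 0 36"}}

```text
time: 21.15
tool_pos: [0.4835, 0.0202, 0.1091]
ee_rot: [-3.138, 0.002, 1.566]
wrist_force: [-0.3, 0.4, -0.7]
width: 0.04
finger_force: 30.0
```

Request:
{"method": "drive_tool", "body": {"deltas": "-0.5 0 0 0 0 0 36;-1 0 0 0 0 0 36;-1 0 0 0 0 0 36"}}

```text
time: 21.45
tool_pos: [0.4841, -0.079, 0.1094]
ee_rot: [-3.138, 0.001, 1.567]
wrist_force: [0.6, -0.2, -0.5]
width: 0.0399
finger_force: 30.0
```

Request:
{"method": "drive_tool", "body": {"deltas": "-0.5 0 0 0 0 0 36;-1 0 0 0 0 0 36;-1 0 0 0 0 0 36"}}

```text
time: 21.75
tool_pos: [0.4847, -0.1784, 0.1096]
ee_rot: [-3.139, 0.0, 1.568]
wrist_force: [-0.1, 0.1, -0.4]
width: 0.0399
finger_force: 30.0
```

Request:
{"method": "drive_tool", "body": {"deltas": "-0.5 0.045 0 0 0 0 36;-1 0.045 0 0 0 0 36;-1 0.045 0 0 0 0 36;-1 0.045 0 0 0 0 36;-1 0.045 0 0 0 0 36"}}

```text
time: 22.25
tool_pos: [0.4901, -0.2728, 0.1104]
ee_rot: [-3.14, -0.002, 1.575]
wrist_force: [-0.7, 0.4, -0.7]
width: 0.0397
finger_force: 30.0
```

Run:
```python
from fit import *
s=snapshot("scene");save("s4",s,(260,160,380,250),6)
o=robot.get_obs();t=o["tool_pos"];print(t,o["ee_rot"],o["width"],o["finger_force"])
locate("seal",(t[0],t[1]+.001),("scene",),t[2]-.0015)
```

```text
[ 0.49016416 -0.27282     0.11077528] [-3.14075016e+00 -1.74722912e-03  1.57538210e+00] 0.03988899975482828 29.999911403283477
seal scene [ 0.4883 -0.2889] conf 0.49 area 39 209
seal JOINT [ 0.4883 -0.2889] res px [0. 0.]
```

View pics/s4.png

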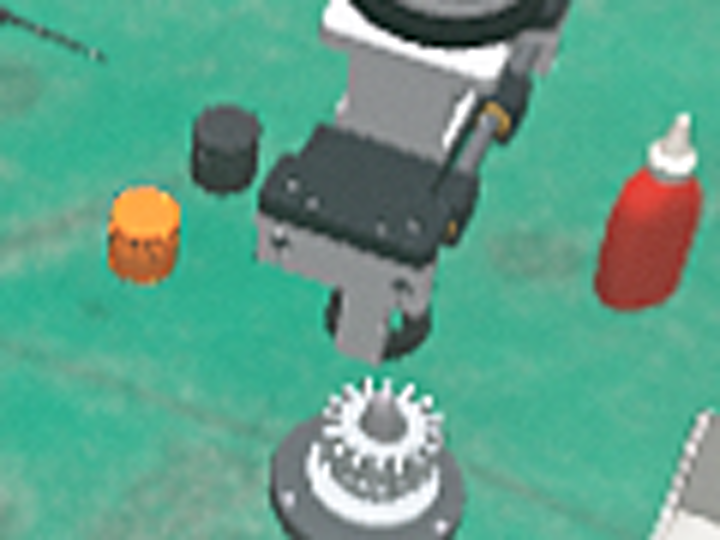

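The seal hangs level in the grip (crop 380,325) over the stack (385,430).

Request:
{"method": "drive_tool", "body": {"deltas": "-0.1 -0.005 0.2 0 0 0 36;-0.1 -0.005 0.2 0 0 0 36;-0.1 -0.005 0.2 0 0 0 36;-0.1 -0.005 0.2 0 0 0 36;-0.1 -0.005 0.2 0 0 0 36"}}

```text
time: 22.9
tool_pos: [0.49, -0.2851, 0.0925]
ee_rot: [3.14, 0.001, 1.574]
wrist_force: [0.6, -0.3, -0.5]
width: 0.0397
finger_force: 30.0
```

Request:
{"method": "drive_tool", "body": {"deltas": "0 0 0.1 0 0 0 36;0 0 0.2 0 0 0 36;0 0 0.28 0 0 0 36;0 0 0.28 0 0 0 36;0 0 0.28 0 0 0 36"}}

```text
time: 23.4
tool_pos: [0.4886, -0.2847, 0.0624]
ee_rot: [-3.139, -0.002, 1.573]
wrist_force: [-1.5, 0.8, -0.7]
width: 0.0397
finger_force: 30.0
```

Request:
{"method": "drive_tool", "body": {"deltas": "0 0 0.08 0 0 0 36;0 0 0.085 0 0 0 36;0 0 0.085 0 0 0 36;0 0 0.085 0 0 0 36;0 0 0.085 0 0 0 36"}}

```text
time: 23.9
tool_pos: [0.4887, -0.2846, 0.0544]
ee_rot: [-3.14, -0.002, 1.573]
wrist_force: [-4.1, 3.9, -2.3]
width: 0.0395
finger_force: 30.0
```

Request:
{"method": "drive_tool", "body": {"deltas": "0 0 0 0 0 0 80;0 0 0 0 0 0 80;0 0 0 0 0 0 80;0 0 0 0 0 0 80;0 0 0 0 0 0 80"}}

```text
time: 24.4
tool_pos: [0.4899, -0.2856, 0.0554]
ee_rot: [3.14, 0.001, 1.573]
wrist_force: [-0.5, 0.3, -0.4]
width: 0.0763
finger_force: 0.0
```

Request:
{"method": "drive_tool", "body": {"deltas": "0 0 -0.3 0 0 0 80;0 0 -0.6 0 0 0 80;0 0 -0.8 0 0 0 80;0 0 -0.8 0 0 0 80"}}

```text
time: 24.8
tool_pos: [0.4915, -0.2868, 0.1392]
ee_rot: [3.135, 0.005, 1.573]
wrist_force: [0.8, -0.0, 0.3]
width: 0.0802
finger_force: 0.0
```

Request:
{"method": "drive_tool", "body": {"deltas": "0.8 1 0 0 0 0 60;0.8 1 0 0 0 0 60;0.8 1 0 0 0 0 60;0.8 1 0 0 0 0 60"}}

```text
time: 25.2
tool_pos: [0.5909, -0.202, 0.1326]
ee_rot: [-3.14, -0.002, 1.578]
wrist_force: [-0.1, 0.9, -0.4]
width: 0.0597
finger_force: 0.0
```

Run:
```python
from fit import *
s=snapshot("scene");save("s5",s,(260,160,380,250),6)
o=robot.get_obs();t=o["tool_pos"];print(t,o["ee_rot"],o["width"],o["finger_force"])
for k,g,z in (("seal",(.4885,-.284),.05),("head",(.6528,-.1415),0)):
  try: locate(k,g,z0=z)
  except Exception as e: print(e)
```

```text
[ 0.58945199 -0.2035691   0.13274851] [-3.13873992e+00 -1.01580025e-03  1.57593751e+00] 0.060027346698486334 0.0
seal scene [ 0.4924 -0.2839] conf 0.61 area 160 195
top seal none
seal JOINT [ 0.4924 -0.2839] res px [-0. -0.]
head scene [ 0.6544 -0.1424] conf 0.45 area 136 155
head top [ 0.6539 -0.1412] conf 0.47 area 126 196
head JOINT [ 0.6541 -0.1417] res px [-0.24 -0.02  0.18 -0.07]
```

View pics/s5.png

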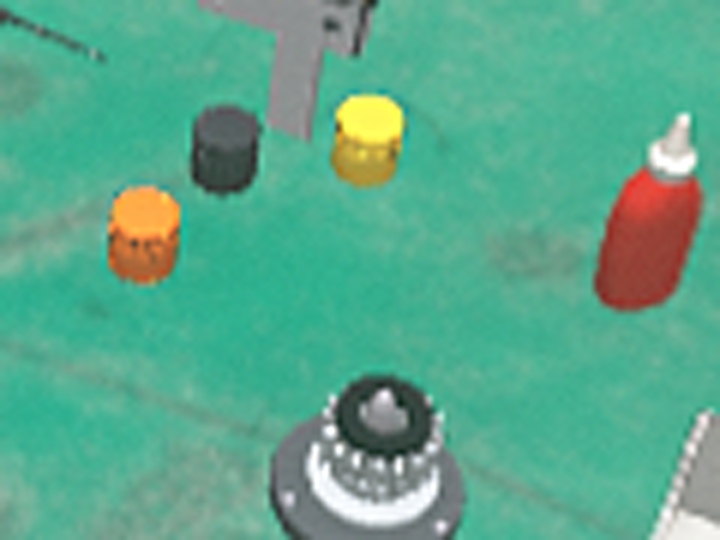

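The seal lies flat on the sink (crop 385,415) and the black head stands at (225,150), so I move over the head.

Request:
{"method": "drive_tool", "body": {"deltas": "0.62 0.64 0 0 0 0 56;0.62 0.64 0 0 0 0 56;0.62 0.64 0.6 0 0 0 56;0.62 0.64 0.6 0 0 0 56;0.62 0.64 0.6 0 0 0 56"}}

```text
time: 26.15
tool_pos: [0.6504, -0.1427, 0.0714]
ee_rot: [-3.134, -0.002, 1.572]
wrist_force: [-0.6, -0.4, 0.6]
width: 0.0561
finger_force: 0.0
```

Request:
{"method": "drive_tool", "body": {"deltas": "0 0 0.1 0 0 0 56;0 0 0.15 0 0 0 56;0 0 0.15 0 0 0 56;0 0 0.15 0 0 0 56;0 0 0.15 0 0 0 56"}}

```text
time: 26.65
tool_pos: [0.6535, -0.1432, 0.061]
ee_rot: [3.14, 0.0, 1.573]
wrist_force: [0.0, 1.2, 1.1]
width: 0.0561
finger_force: 0.0
```

Run:
```python
from h import *
s=snapshot("scene");save("h6",s,(260,140,340,200),7)
o=robot.get_obs();print(o["tool_pos"],o["ee_rot"],o["width"])
```

```text
[ 0.653533   -0.14312763  0.06088181] [3.14013017e+00 3.16427882e-04 1.57292434e+00] 0.05597638894024821
```

View pics/h6.png

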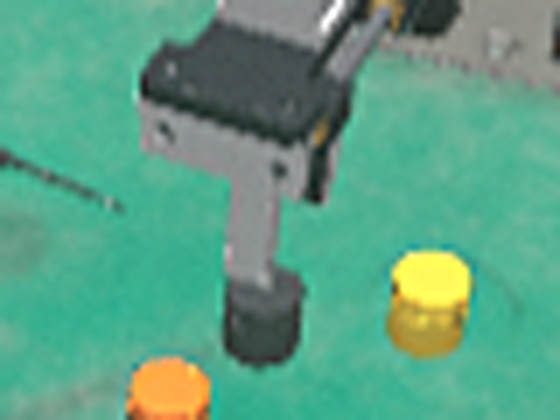

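The near finger stands in front of the head (260,290), lined up with clearance from the look-alikes. Lowering.

Request:
{"method": "drive_tool", "body": {"deltas": "0.015 0 0.2 0 0 0 56;0.015 0 0.4 0 0 0 56;0.015 0 0.5 0 0 0 56;0.015 0 0.5 0 0 0 56;0.015 0 0.5 0 0 0 56"}}

```text
time: 27.2
tool_pos: [0.6535, -0.1415, 0.0106]
ee_rot: [3.141, 0.0, 1.573]
wrist_force: [-0.1, -0.2, -0.1]
width: 0.0561
finger_force: 0.0
```

Request:
{"method": "drive_tool", "body": {"deltas": "0 0 0 0 0 0 26;0 0 0 0 0 0 26;0 0 0 0 0 0 26;0 0 0 0 0 0 26;0 0 0 0 0 0 26"}}

```text
time: 27.7
tool_pos: [0.6535, -0.1415, 0.0108]
ee_rot: [3.14, 0.0, 1.573]
wrist_force: [0.2, 0.1, 1.7]
width: 0.0327
finger_force: 30.0
```

Request:
{"method": "drive_tool", "body": {"deltas": "0 0 -0.4 0 0 0 26;0 0 -0.8 0 0 0 26;0 0 -1 0 0 0 26;0 0 -1 0 0 0 26;0 0 -1 0 0 0 26"}}

```text
time: 28.2
tool_pos: [0.6528, -0.1413, 0.1093]
ee_rot: [-3.141, -0.0, 1.573]
wrist_force: [-0.3, -0.1, -1.5]
width: 0.033
finger_force: 30.0
```

Request:
{"method": "drive_tool", "body": {"deltas": "-0.4 -0.5 0 0 0 0 26;-0.8 -0.9 0 0 0 0 26;-0.8 -0.9 0 0 0 0 26;-0.8 -0.9 0 0 0 0 26"}}

```text
time: 28.6
tool_pos: [0.5599, -0.2229, 0.1068]
ee_rot: [-3.136, -0.002, 1.569]
wrist_force: [0.3, 0.8, -0.8]
width: 0.0331
finger_force: 30.0
```

Request:
{"method": "drive_tool", "body": {"deltas": "-0.3 -0.4 0 0 0 0 26;-0.62 -0.75 0 0 0 0 26;-0.62 -0.75 0 0 0 0 26;-0.62 -0.75 0 0 0 0 26;-0.62 -0.75 0 0 0 0 26"}}

```text
time: 29.1
tool_pos: [0.4891, -0.2825, 0.1088]
ee_rot: [-3.141, -0.002, 1.574]
wrist_force: [0.0, -0.0, -0.8]
width: 0.033
finger_force: 30.0
```

Run:
```python
from fit import *
s=snapshot("scene");save("h7",s,(260,160,380,250),6)
o=robot.get_obs();t=o["tool_pos"];print(t,o["ee_rot"],o["width"],o["finger_force"])
```

```text
[ 0.48934869 -0.28241501  0.10906663] [-3.14098711e+00 -1.42771613e-03  1.57497184e+00] 0.03281670042830012 29.999114212139226
```

View pics/h7.png

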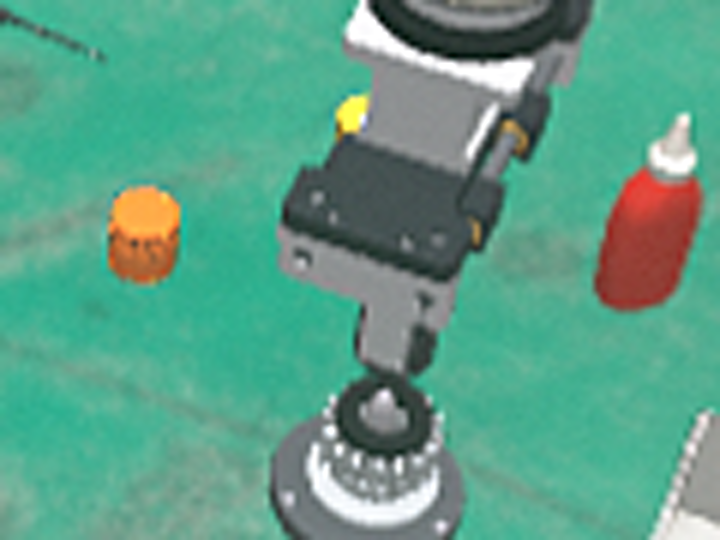

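The head is held upright above the stack (crop 395,340). I'll lower it in steps.

Request:
{"method": "drive_tool", "body": {"deltas": "0 -0.01 0.2 0 0 0 26;0 -0.01 0.2 0 0 0 26;0 -0.01 0.2 0 0 0 26;0 -0.01 0.2 0 0 0 26;0 -0.01 0.2 0 0 0 26"}}

```text
time: 29.65
tool_pos: [0.4882, -0.2838, 0.0909]
ee_rot: [3.14, 0.001, 1.574]
wrist_force: [0.1, -0.2, -0.7]
width: 0.0332
finger_force: 30.0
```

Request:
{"method": "drive_tool", "body": {"deltas": "0 0 0.05 0 0 0 26;0 0 0.1 0 0 0 26;0 0 0.15 0 0 0 26;0 0 0.15 0 0 0 26;0 0 0.15 0 0 0 26"}}

```text
time: 30.15
tool_pos: [0.4872, -0.2837, 0.0746]
ee_rot: [-3.141, -0.001, 1.573]
wrist_force: [0.2, -0.7, 0.2]
width: 0.033
finger_force: 30.0
```

Request:
{"method": "drive_tool", "body": {"deltas": "0 0 0.03 0 0 0 26;0 0 0.03 0 0 0 26;0 0 0.03 0 0 0 26;0 0 0.03 0 0 0 26;0 0 0.03 0 0 0 26"}}

```text
time: 30.65
tool_pos: [0.4875, -0.2838, 0.0721]
ee_rot: [3.141, 0.0, 1.573]
wrist_force: [0.6, -0.2, -0.8]
width: 0.0332
finger_force: 30.0
```

Request:
{"method": "drive_tool", "body": {"deltas": "0 0 0 0 0 0 70;0 0 0 0 0 0 70;0 0 0 0 0 0 70;0 0 0 0 0 0 70;0 0 0 0 0 0 70"}}

```text
time: 31.15
tool_pos: [0.4875, -0.2838, 0.072]
ee_rot: [3.141, -0.0, 1.573]
wrist_force: [-0.4, -0.2, 0.4]
width: 0.0684
finger_force: 0.0
```

Request:
{"method": "drive_tool", "body": {"deltas": "0 0 -0.3 0 0 0 70;0 0 -0.6 0 0 0 70;0 0 -0.9 0 0 0 70;0 0 -0.9 0 0 0 70"}}

```text
time: 31.55
tool_pos: [0.4898, -0.2854, 0.1677]
ee_rot: [3.133, 0.006, 1.573]
wrist_force: [-0.3, -0.8, 0.2]
width: 0.0702
finger_force: 0.0
```

Request:
{"method": "drive_tool", "body": {"deltas": "1 0 0 0 0 0 70;1 0 0 0 0 0 70;1 0 0 0 0 0 70;1 0 0 0 0 0 70;1 0 0 0 0 0 70"}}

```text
time: 32.05
tool_pos: [0.487, -0.1844, 0.1613]
ee_rot: [-3.141, 0.0, 1.573]
wrist_force: [-0.1, -0.7, -0.0]
width: 0.0704
finger_force: 0.0
```

Run:
```python
from fit import *
s=snapshot("scene");save("h8",s,(260,160,380,250),6)
for n,z in (("head",.06),("seal",.05),("sink",.028),("flange",.012)):
  try: locate(n,(.4885,-.284),("scene",),z0=z)
  except Exception as e: print(n,"?")
```

```text
head scene [ 0.4905 -0.2851] conf 0.71 area 187 215
head JOINT [ 0.4905 -0.2851] res px [ 0. -0.]
seal scene [ 0.4791 -0.2864] conf 0.4 area 47 199
seal JOINT [ 0.4791 -0.2864] res px [ 0. -0.]
scene sink none
sink ?
flange scene [ 0.4754 -0.2861] conf 0.52 area 82 338
flange JOINT [ 0.4754 -0.2861] res px [-0. -0.]
```

View pics/h8.png

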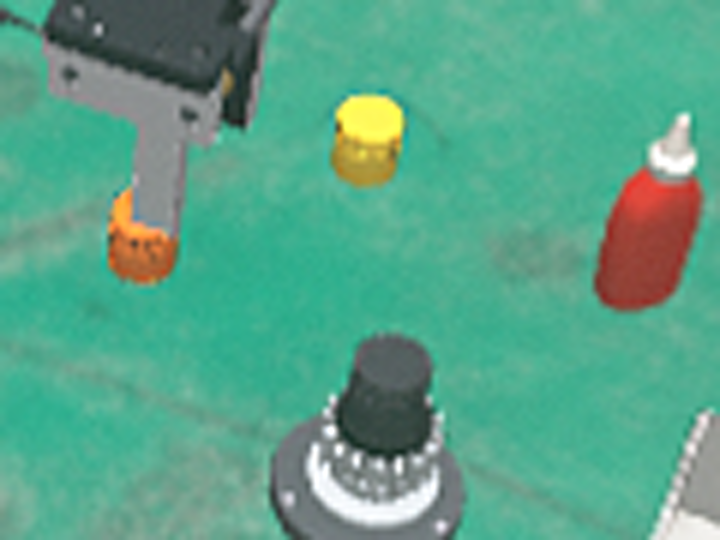

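The head stands upright on the seal (crop 390,390), the stack is complete and the gripper is clear. Handing in.

```bash
python3 -c "
from bench import robot
print(robot.close_job())"
```

```text
the job is handed in; nothing more can be done
None
```

I stacked the flange, cooling ring, seal ring and torch head on the post in that order. In the last picture they sit level and centred, with the gripper clear and the bottle and pick tool not touched. The job was handed in after about 32 s, and no verdict came back.

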